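Change the dust extraction over to the mitre saw

TASK

The extractor is off and its pipe to the sander is still open. Change it over to the mitre saw: push the blue gate (sander) fully shut and pull the yellow gate (mitre saw) fully open, then switch the extractor on by turning its selector three clicks clockwise from the off stop. Leave the selector resting in that click, do not switch on before both gates are set, and leave everything else on the bench where it is.

Things in the scene. Friction and masses are not known exactly. Their poses are not given: they have to be found in the camera images.
- extractor: Fixed dust extractor, red tub, grey head, front to the left (+y): 300 mm along x, 360 along y, 248 high; handle to 283 mm near its back. Origin: front lower corner nearest the robot, on the bench; x away from the robot, y out of its front, z up (machine at x 0..300, y -360..0 mm). Turned by up to 0.2 rad. A 63 mm white header pipe, axis at x = 50, z = 72 mm, runs out of its front to y = 365 mm.
- panel_mid (a point): Middle of the sloping grey control panel, over the extractor's front above z = 150 mm: 171 mm up the slope, 300 mm wide, 35 degrees from level; its normal leans 35 degrees from vertical towards +y (the extractor's; axes as there). The selector knob stands here, square to the panel; other panel parts are under 8 mm high and 75 mm or more from the knob's axis. Nothing is above the panel.
- dial (a joint): Suction selector, rad: 0 = off at its end stop, where it starts; grows turning clockwise (facing the panel) to the other stop at 2.618. It clicks every 25 degrees (0.436 rad): settings 1 to 6; the third click is 1.309, pointer straight up the slope. Getting over a hump takes up to 0.10 N m; let go within some 9 degrees of a click it falls into it and stays there.
- dial_grip (a point): On the knob's axis at grip height. Black knob: round skirt 72 mm diameter, 8 mm high; on it a flat-sided bar 66 mm long, 16 wide, 34 high. Point is 12 mm below the bar's top, 22 above the skirt, 36 above the panel. z axis: out of the panel; x axis: along the bar to the end with the white pointer line, turns with the knob (off: at the red mark, 75 degrees anticlockwise of straight up the slope).
- sander_slide (a joint): Opening of the blue gate (sander branch), m: 0 = fully shut, slide pushed down to its stop; 0.064 = fully open, slide pulled up to its stop. Starts fully or nearly open (0.046 to 0.064). Moves straight up and down with about 4 N of friction, and stays where it is left.
- saw_slide (a joint): Opening of the yellow gate (mitre saw branch), m: as for the blue gate, 0 = fully shut (down), 0.064 = fully open (up). Starts fully or nearly shut (0 to 0.012).
- sander_tab (a point): Grip point in the blue upright pull tab on top of the sander gate's slide. Tab: 60 mm wide (point's y), 14 thick (x, along the branch pipe), 45 high; the point is 19 mm below its top and moves with the slide: 150 mm above the bench when shut, 214 when open. Axes as the extractor's. The gates stand 130 mm apart along the header, either one nearer the extractor; the nearer is 170 mm from its front.
- saw_tab (a point): Grip point in the yellow upright pull tab on top of the mitre saw gate's slide: same tab, heights and axes as the blue one.
- gate_sander: Fixed aluminium block of the sander's gate, 104 mm wide (y), 30 thick (x), its top 124 mm above the bench, where the tab's lower edge rests when shut. Blue band on its 63 mm branch pipe, which runs 145 mm in +x, away from the robot, then down through the bench. Origin on the bench under its middle.
- gate_saw: Fixed aluminium block of the mitre saw's gate, yellow band on its branch pipe; otherwise the same as the sander's.
- orbital_sander: Bystander: round orbital sander standing left of the gates, 124 mm diameter, 142 mm high. Origin: centre of its underside.
- offcut: Bystander: wooden offcut 90 x 150 x 38 mm lying flat on top of the extractor, behind the panel, its top 286 mm above the bench. Origin: centre of its underside.
- tape_measure: Bystander: orange tape measure 78 x 75 x 34 mm lying on the bench between the extractor's front and the nearer gate. Origin: centre of its underside.
- try_square: Bystander: try square, 140 mm dark wood stock along y and 170 mm steel blade along x, lying flat between robot and extractor. Origin: under the middle of the stock.

How it is judged:
By the outcome, as a careful person would: the job done as asked, in the order asked, and still so for the second after the job is handed in, with the robot touching nothing.
It also fails if it takes over 58 s, if anything falls off the work surface, if the arm or the gripper's body presses on something with over 40 N, if the wrist force passes 120 N, or if a joint passes its speed limit or range.

ROBOT

A 6-joint arm with a two-finger parallel gripper is mounted at the origin on the work surface. World frame = base frame: x ahead of the robot, y to its left, z up, the work surface at z = 0. Lengths are in mm, angles in rad, forces in N, time in s.
With the tool pointing down it reaches from about 350 to 775 mm from the base axis. Payload 7.3 kg.
Tool frame: the origin (TCP) lies midway between the tips of the shut fingers; the grasp point (between the pads) lies bot.tcp_to_grasp behind it (bot.tcp_to_grasp is the distance from the TCP to the grasp point, in mm); z points along the fingers, y is the direction in which the jaws open and shut (so a half turn about z gives the same grasp; the last joint's range is limited). The gripper opens to 92 mm and grips with 3 to 60 N. Pads are 19 mm wide; open, the fingers measure 130 mm over their backs; the gripper's body (75 mm by 190 mm) begins 47 mm behind the grasp point.
Start: joints at [1.169, 0.342, 1.524, -0, 1.275, -0.146], TCP at [132.819, 507.941, 226.741] pointing down, gripper open.
Joint ranges: [-2.53, 2.53], [-0.77, 2.02], [0.04, 2.7], [-1, 4.14], [0.28, 2.66], [-3.11, 3.11]. Speed limits (rad/s): [2.57, 2.57, 3.14, 3.14, 3.14, 3.14].

INTERFACE

Orientations are given as [roll, pitch, yaw] about the fixed x, y, z axes, in that order (R = Rz(yaw) Ry(pitch) Rx(roll)).
In Python, from plant import bot gives the robot as it stands.
- The arm moves only by the shell command python3 -m inch 'ROWS'. ROWS is JSON, one flat list of numbers, 7 for each row, row after row: the shift along the world's x, y, z in cm, then the turn, a rotation vector about the world's x, y, z in degrees, then the gripper command: -1 is shut, 1 is fully open, values between are in proportion. In form: [tx, ty, tz, ax, ay, az, fingers, tx, ty, tz, ax, ay, az, fingers, ...]. A call has exactly 5 rows; each row is the pose to reach, as a shift and turn from the pose measured when the call began; what a row does not reach only later rows make up. A row lasts 1/10 s, in which the tool goes at most 50 mm and 8.59 degrees, less where a joint would pass 70% of its speed; a pose out of reach is approached as far as the arm can. A call with a gripper value outside its range is refused whole. The fingers move at their own pace and stop on an object; the grip force is fixed at half the most. Time passes only in rows, so rows that repeat a pose let the fingers close, or fill a call up. It gives the time, the measured TCP pose, the force and the opening at its end, in the units of the state.
- bot.get_obs(): the state, without advancing time (a new reading comes with each control period).
- bot.capture(name): name is "scene" or "top" or "wrist"; returns the picture (420x560x3 uint8, red, green, blue); there is no depth.
- bot.calibration(name): a dict with "fx", "fy", "cx", "cy" (pixels), "cam_to_world" (4x4, takes a point from camera to world coordinates). Camera axes: x right, y down, z forward; pixel columns grow to the right and rows downward; lengths in mm; the calibration is good to about 2 mm. A picture is of the moment at which its call begins: read the wrist's pose just before it. calibration takes no time and is no camera call; for the wrist camera it gives the pose at the moment of the call.
- bot.close_job(): hands the job in, once; it reports no verdict.
The state is a dict: "time": time; "joint_positions": joint angles; "dq": joint speeds; "tau": joint torques, N m; "tool_pos": TCP position; "tcp_rot": TCP orientation; "contact_force": force on the tool from outside, world axes, zero at the start; "moment": the same for the moment, N m; "grip_width": finger opening in mm.
Only numpy, scipy, OpenCV 4.12 (cv2) and the standard library are available. Lean on these libraries where they do the work, as an engineer would, in place of code of your own. Each camera call takes 0.05 s, during which the arm holds its last target.

## Working session

There is one attempt and no reset: what is moved stays moved. The work goes in short steps, Python scripts to look and compute and a shell command to move; the robot and the scene stay as the last step left them, time stands still between calls to the robot, and variables do not carry over. Pictures are saved under pics/ and viewed, and the job is handed in when it is done.

```bash
ls; mkdir -p pics
python3 - <<'E'
from plant import bot
import cv2
o=bot.get_obs();print(o, bot.tcp_to_grasp)
for n in("scene","top"):
    c=bot.calibration(n);print(n,c)
    cv2.imwrite(f"pics/{n}0.png",cv2.cvtColor(bot.capture(n),cv2.COLOR_RGB2BGR))
E
```

```text
pics
{'time': 0.0, 'joint_positions': array([ 1.16903637e+00,  3.42717033e-01,  1.52500142e+00, -1.44438937e-05,
        1.27540592e+00, -1.45975007e-01]), 'dq': array([ 0.00086069, -0.00128346, -0.00151392, -0.00019454,  0.00029935,
        0.00021924]), 'tau': array([ 9.24600099e-04, -4.31233943e+01, -2.44222909e+01,  7.19997799e-02,
        5.57714654e-02, -1.28970328e-04]), 'tool_pos': array([132.63827993, 507.55186445, 226.05336542]), 'tcp_rot': array([-3.14007522e+00, -2.09133170e-04,  2.88581176e+00]), 'contact_force': array([ 0.26151192,  0.00425972, -0.70098587]), 'moment': array([0.02954038, 0.01532964, 0.0406799 ]), 'grip_width': 91.84351743430271} 18.8
scene {'fx': 484.5308423924557, 'fy': 484.5308423924557, 'cx': 284.8459213003933, 'cy': 202.9079432733652, 'cam_to_world': array([[-7.74579833e-01,  5.30127587e-01, -3.44950467e-01,
         9.10740978e+02],
       [ 6.32441233e-01,  6.54930943e-01, -4.13622469e-01,
         5.06072994e+02],
       [ 6.64605332e-03, -5.38544521e-01, -8.42570845e-01,
         1.25612891e+03],
       [ 0.00000000e+00,  0.00000000e+00,  0.00000000e+00,
         1.00000000e+00]])}
top {'fx': 433.3489078319911, 'fy': 433.3489078319911, 'cx': 276.0213998811668, 'cy': 205.12906248439754, 'cam_to_world': array([[-1.29895133e-02, -9.93716940e-01,  1.11166167e-01,
         3.36671410e+02],
       [-9.99877088e-01,  1.38846475e-02,  7.28182648e-03,
        -2.19372864e+01],
       [-8.77957736e-03, -1.11057916e-01, -9.93775155e-01,
         1.24709474e+03],
       [ 0.00000000e+00,  0.00000000e+00,  0.00000000e+00,
         1.00000000e+00]])}
```

View pics/scene0.png

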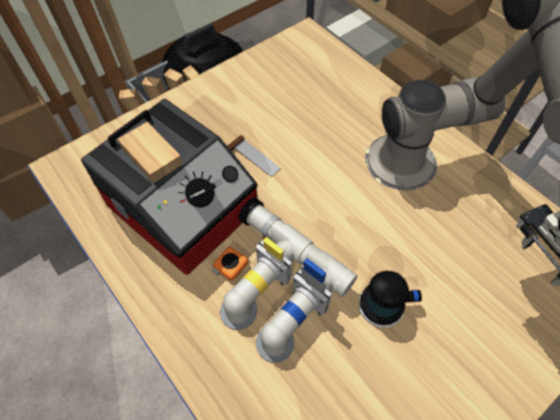

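View pics/top0.png

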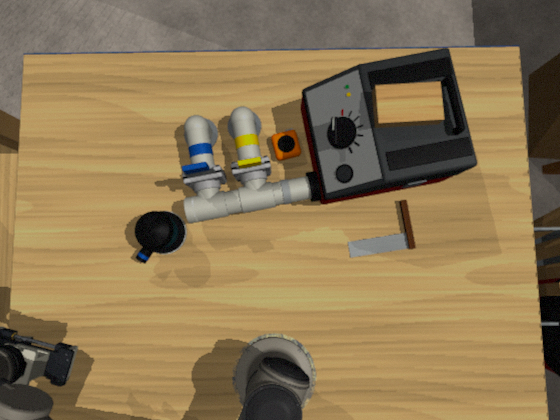

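```bash
cat > h.py <<'E'
import numpy as np,cv2
from plant import bot
from scipy.spatial.transform import Rotation as R
def ray(c,u,v):
    T=c["cam_to_world"];d=T[:3,:3]@np.array([(u-c["cx"])/c["fx"],(v-c["cy"])/c["fy"],1.]);return T[:3,3],d/np.linalg.norm(d)
def plane(c,u,v,z):
    o,d=ray(c,u,v);return o+d*(z-o[2])/d[2]
def tri(rs):
    A=sum(np.eye(3)-np.outer(d,d) for o,d in rs);b=sum((np.eye(3)-np.outer(d,d))@o for o,d in rs);p=np.linalg.solve(A,b)
    return p,[np.linalg.norm(np.cross(p-o,d)) for o,d in rs]
def proj(c,p):
    T=c["cam_to_world"];q=T[:3,:3].T@(np.asarray(p)-T[:3,3]);return np.array([c["fx"]*q[0]/q[2]+c["cx"],c["fy"]*q[1]/q[2]+c["cy"]])
def blobs(im,col,amin=20):
    h=cv2.cvtColor(im,cv2.COLOR_RGB2HSV)
    lo,hi={"blue":((100,130,50),(125,255,255)),"yellow":((24,150,120),(35,255,255)),"white":((0,0,200),(180,30,255))}[col]
    m=cv2.inRange(h,lo,hi);n,l,s,c=cv2.connectedComponentsWithStats(m)
    return [(c[i].round(1),s[i],cv2.minAreaRect(np.argwhere(l==i)[:,::-1].astype(np.float32))) for i in range(1,n) if s[i][4]>=amin]
E
python3 - <<'E'
from h import *
for n in("scene","top"):
    im=cv2.cvtColor(cv2.imread(f"pics/{n}0.png"),cv2.COLOR_BGR2RGB)
    for col in("blue","yellow"):
        for b in blobs(im,col):print(n,col,b)
im=cv2.imread("pics/top0.png")[40:230,130:410];cv2.imwrite("pics/topz.png",cv2.resize(im,None,fx=2.8,fy=2.8,interpolation=2))
im=cv2.imread("pics/scene0.png")[130:330,150:370];cv2.imwrite("pics/scz.png",cv2.resize(im,None,fx=3,fy=3,interpolation=2))
E
```

```text
scene blue (array([313.9, 270.1]), array([304, 259,  21,  23, 246], dtype=int32), ((313.8699035644531, 270.1691589355469), (26.46144676208496, 10.182169914245605), 37.5685920715332))
scene blue (array([415.6, 295.3]), array([412, 291,   8,  10,  57], dtype=int32), ((415.9706726074219, 295.38238525390625), (9.943960189819336, 6.063390731811523), 75.96376037597656))
scene blue (array([294.3, 311.4]), array([282, 301,  24,  23, 233], dtype=int32), ((294.20135498046875, 311.4718017578125), (23.333187103271484, 10.938811302185059), 41.423667907714844))
scene yellow (array([273.5, 250. ]), array([265, 241,  18,  18, 106], dtype=int32), ((272.576904296875, 249.3845977783203), (21.91065788269043, 7.765803337097168), 33.6900634765625))
scene yellow (array([249. , 274.5]), array([244, 271,  10,   8,  41], dtype=int32), ((249.1557159423828, 274.7868347167969), (4.737365245819092, 9.474730491638184), 50.19443130493164))
scene yellow (array([259.2, 283. ]), array([253, 276,  14,  16, 116], dtype=int32), ((259.6000061035156, 283.29998779296875), (14.800000190734863, 9.0), 53.13010025024414))
top b
[... 214 characters left out ...]
ay([182, 162,  27,  12, 214], dtype=int32), ((194.94398498535156, 167.69198608398438), (8.675945281982422, 25.938392639160156), 79.69515228271484))
top blue (array([142.5, 256. ]), array([138, 252,  11,   9,  51], dtype=int32), ((142.42306518554688, 256.1153869628906), (10.816654205322266, 4.714951515197754), 33.6900634765625))
top yellow (array([246.6, 139.8]), array([236, 134,  23,  14, 223], dtype=int32), ((246.68092346191406, 139.8728790283203), (11.521108627319336, 21.459918975830078), 81.46923065185547))
top yellow (array([248.6, 160.9]), array([237, 157,  24,   9, 124], dtype=int32), ((248.74325561523438, 160.95945739746094), (5.425166606903076, 23.18025779724121), 80.53767395019531))
```

View pics/topz.png

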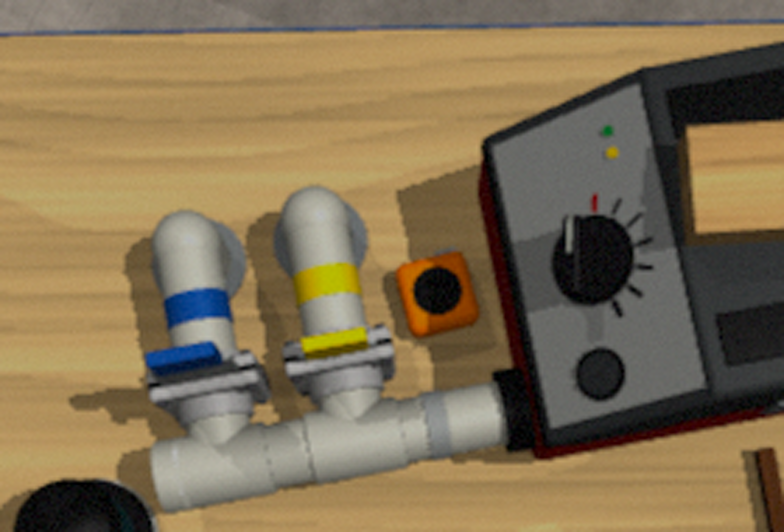

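View pics/scz.png

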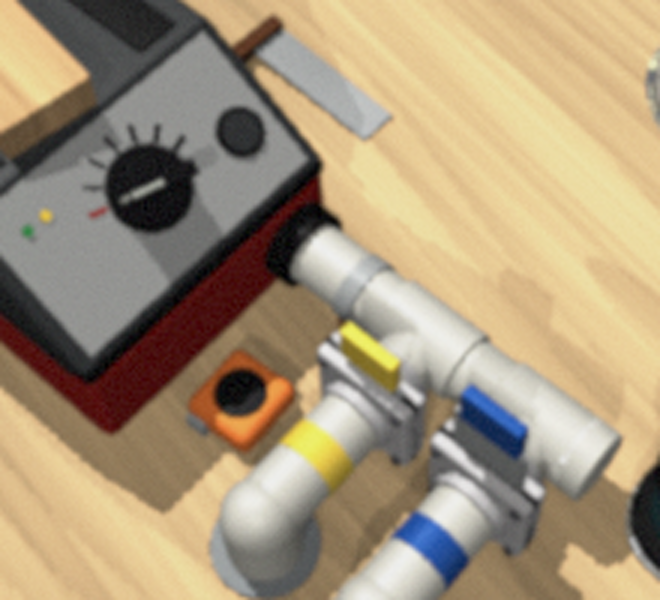

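Run:
```python
from h import *
ct,cs=bot.calibration("top"),bot.calibration("scene")
T=lambda x,y:(130+(x+.5)/2.8-.5,40+(y+.5)/2.8-.5)
S=lambda x,y:(150+(x+.5)/3-.5,130+(y+.5)/3-.5)
for nm,t,s,z in[("farfront",(483,143),(92,375),150),("nearfront",(543,450),(318,165),150),("nearback",(708,393),(203,28),248),("farback",(642,72),None,248)]:
    print(nm,plane(ct,*T(*t),z).round(), plane(cs,*S(*s),z).round() if s else "", tri([ray(ct,*T(*t)),ray(cs,*S(*s))]) if s else "")
print("skirt c",plane(ct,*T(593,262),207),plane(cs,*S(150,188),207))
print("bands",plane(ct,199.8,148.7,100),plane(cs,294.3,311.4,100),plane(ct,246.6,139.8,100))
print("yel tab", tri([ray(ct,248.6,160.9),ray(cs,273.5,250)]))
print("blue tab", tri([ray(ct,195.1,167.7),ray(cs,313.9,270.1)]))
for z in (169,175,181): print(z,plane(ct,*T(335,344),z),plane(cs,*S(366,350),z))
for z in (215,225,233): print(z,plane(ct,*T(182,356),z),plane(cs,*S(497,408),z))
```

```text
farfront [760. -86. 150.] [762. -83. 150.] (array([761.73973289, -86.21846452, 145.02065495]), [np.float64(0.7097485198210606), np.float64(0.7097485198209855)])
nearfront [ 470. -135.  150.] [ 483. -134.  150.] (array([ 474.49459697, -139.85949582,  134.89453494]), [np.float64(4.059897628359704), np.float64(4.059897628359779)])
nearback [ 504. -264.  248.] [ 510. -261.  248.] (array([ 506.11862837, -266.59460277,  239.66603008]), [np.float64(1.339381670971592), np.float64(1.339381670971584)])
farback [ 783. -218.  248.]  
skirt c [ 628.49512412 -177.43741582  207.        ] [ 632.87961584 -173.72558854  207.        ]
bands [621.57577475 190.8079591  100.        ] [620.98201033 200.37893702 100.        ] [644.29227776  63.90763553 100.        ]
yel tab (array([573.01181951,  56.07957227, 154.86395421]), [np.float64(1.5249998277526775), np.float64(1.5249998277526935)])
blue tab (array([547.57347351, 181.27284095, 209.62352795]), [np.float64(0.49214103718078966), np.float64(0.4921410371806933)])
169 [566.74888364  52.16883947 169.        ] [573.54264968  52.04091922 169.        ]
175 [565.46841654  51.7564112  175.        ] [575.40368929  54.54677885 175.        ]
181 [564.18794944  51.34398292 181.        ] [577.2647289   57.05263847 181.        ]
215 [548.329145   181.62053903 215.        ] [539.66009751 176.12202829 215.        ]
225 [546.27838622 179.64826054 225.        ] [543.22431396 179.29119363 225.        ]
233 [544.6377792  178.07043775 233.        ] [546.07568713 181.8265259  233.        ]
```

```bash
python3 -m inch '[0,0,5,0,0,-8,1, 4,-3,9,0,0,-16,1, 8,-6,9.5,0,0,-24,1, 12,-9.5,9.5,0,0,-32,1, 16,-12.5,9.5,0,0,-40,1]'; python3 -c "
from h import *
o=bot.get_obs();print(o['time'],o['tool_pos'],np.degrees(o['tcp_rot']))"
```

```text
time: 0.6
tool_pos: [281.5, 390.7, 321.4]
tcp_rot: [-3.141, -0.0, 2.183]
contact_force: [-0.1, 0.2, 0.7]
grip_width: 91.5
0.6 [281.47365458 390.70679428 321.42550349] [-1.79969597e+02 -1.97986957e-02  1.25068341e+02]
```

```bash
python3 -m inch '[4,-3.2,0,0,0,-8,1, 8,-6.4,0,0,0,-16,1, 12,-9.6,0,0,0,-24.7,1, 16,-12.8,0,0,0,-24.7,1, 20,-15.9,0,0,0,-24.7,1]'; python3 -m inch '[4,-3.2,0,0,0,0,1, 6.5,-5.2,0,0,0,0,1, 6.5,-5.2,0,0,0,0,1, 6.5,-5.2,0,0,0,0,1, 6.5,-5.2,0,0,0,0,1]'
python3 - <<'E'
from h import *
o=bot.get_obs();print(o['time'],o['tool_pos'],np.degrees(o['tcp_rot']))
c=bot.calibration("wrist");im=bot.capture("wrist");np.save("c1.npy",c,allow_pickle=True);cv2.imwrite("pics/w1.png",cv2.cvtColor(im,cv2.COLOR_RGB2BGR));print(c)
E
```

```text
time: 1.1
tool_pos: [477.1, 234.4, 321.2]
tcp_rot: [-3.141, -0.0, 1.751]
contact_force: [0.9, 0.7, 0.9]
grip_width: 92.4
time: 1.6
tool_pos: [541.3, 183.1, 321.1]
tcp_rot: [-3.14, -0.001, 1.752]
contact_force: [-0.6, 0.4, -0.9]
grip_width: 91.8
1.6 [541.27080829 183.09064093 321.09177737] [-1.79899077e+02 -4.39958219e-02  1.00395167e+02]
{'fx': 316.5670283205839, 'fy': 316.5670283205839, 'cx': 277.86798423318777, 'cy': 211.1719117245759, 'cam_to_world': array([[ 9.83495208e-01,  1.73346187e-01,  5.18485857e-02,
         5.27045794e+02],
       [ 1.80922217e-01, -9.38892436e-01, -2.92827843e-01,
         2.62965589e+02],
       [-2.08034510e-03,  2.97375341e-01, -9.54758388e-01,
         4.79071523e+02],
       [ 0.00000000e+00,  0.00000000e+00,  0.00000000e+00,
         1.00000000e+00]])}
```

View pics/w1.png

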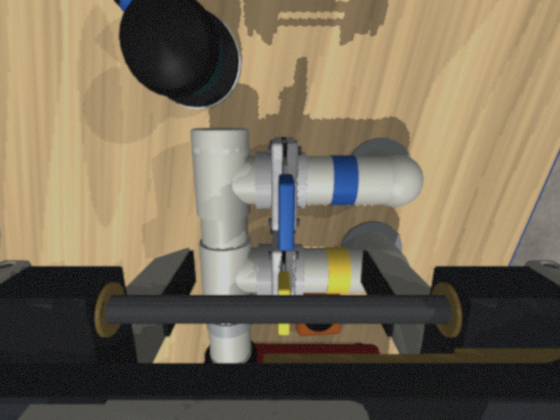

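Run:
```python
from h import *
c=np.load("c1.npy",allow_pickle=True).item();im=cv2.cvtColor(cv2.imread("pics/w1.png"),cv2.COLOR_BGR2RGB)
for col in("blue","yellow"):
    for b in blobs(im,col,60):print(col,b)
for uv in((287.5,212),(287,178),(287,247)):print(plane(c,*uv,229))
print(plane(c,287,214,212), plane(c,283.5,303,160))
cv2.imwrite("pics/w1z.png",cv2.resize(cv2.cvtColor(im,cv2.COLOR_RGB2BGR)[120:350,200:370],None,fx=2.6,fy=2.6,interpolation=2))
ct,cs=bot.calibration("top"),bot.calibration("scene")
r=ray(c,285,303);print(tri([r,ray(ct,248.6,160.9),ray(cs,273.5,250)]));r=ray(c,287.5,213);print(tri([r,ray(ct,195.1,167.7),ray(cs,313.9,270.1)]))
```

```text
blue (array([124.6,   3.6]), array([119,   0,  14,  11,  96], dtype=int32), ((125.5, 5.0), (10.0, 13.0), 90.0))
blue (array([345. , 179.8]), array([ 332,  156,   26,   49, 1079], dtype=int32), ((344.80743408203125, 179.972900390625), (24.652725219726562, 48.30570983886719), 1.3019529581069946))
blue (array([285.9, 213.3]), array([ 278,  175,   16,   77, 1117], dtype=int32), ((285.5, 213.0), (76.0, 15.0), 90.0))
yellow (array([338.7, 273.1]), array([327, 254,  23,  39, 778], dtype=int32), ((338.3503723144531, 273.0364990234375), (21.667762756347656, 38.52647399902344), 1.5481576919555664))
yellow (array([283.6, 328.7]), array([278, 324,  12,  11, 110], dtype=int32), ((283.5, 329.0), (10.0, 11.0), 90.0))
[548.59874574 187.00945488 229.        ]
[542.78469687 214.97275077 229.        ]
[554.1492808 156.0402388 229.       ]
[549.98090066 179.9416384  212.        ] [570.99370913  56.52032263 160.        ]
(array([573.05743159,  55.90754091, 156.76916113]), [np.float64(0.9725707701172764), np.float64(1.2265922070557553), np.float64(2.0735857396544843)])
(array([548.56908443, 181.16975151, 211.09225479]), [np.float64(1.7996111957532839), np.float64(1.6114399001876254), np.float64(0.2497896591026877)])
```

View pics/w1z.png

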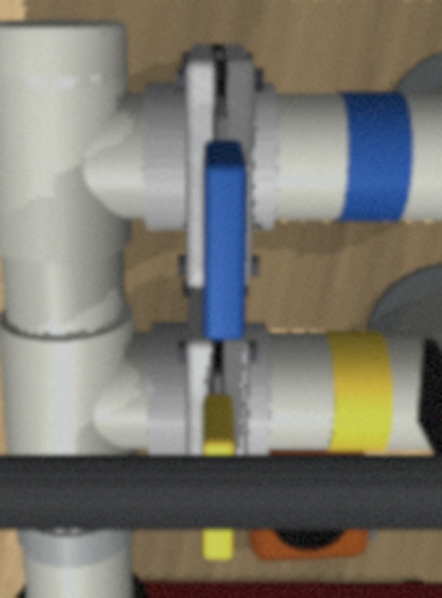

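```bash
python3 -m inch '[0.7,-0.2,-4,0,0,0,1, 0.7,-0.2,-8,0,0,0,1, 0.7,-0.2,-12.6,0,0,0,1, 0.7,-0.2,-12.6,0,0,0,-1, 0.7,-0.2,-12.6,0,0,0,-1]'; python3 -m inch '[0,0,0,0,0,0,-1, 0,0,0,0,0,0,-1, 0,0,0,0,0,0,-1, 0,0,0,0,0,0,-1, 0,0,0,0,0,0,-1]'
```

```text
time: 2.15
tool_pos: [547.9, 182.2, 196.5]
tcp_rot: [-3.14, -0.001, 1.754]
contact_force: [1.0, -0.1, -0.3]
grip_width: 80.3
time: 2.65
tool_pos: [548.1, 182.2, 196.9]
tcp_rot: [-3.141, -0.001, 1.754]
contact_force: [0.1, 0.4, 0.1]
grip_width: 40.2
```

```bash
python3 -m inch '[0,0,0,0,0,0,-1, 0,0,0,0,0,0,-1, 0,0,0,0,0,0,-1, 0,0,0,0,0,0,-1, 0,0,0,0,0,0,-1]'; python3 -m inch '[0,0,-1,0,0,0,-1, 0,0,-2,0,0,0,-1, 0,0,-3,0,0,0,-1, 0,0,-4,0,0,0,-1, 0,0,-5,0,0,0,-1]'
```

```text
time: 3.15
tool_pos: [548.1, 182.2, 196.9]
tcp_rot: [-3.141, -0.001, 1.754]
contact_force: [0.9, -0.2, 0.4]
grip_width: 14.0
time: 3.65
tool_pos: [548.2, 182.2, 145.9]
tcp_rot: [-3.141, -0.001, 1.754]
contact_force: [-1.0, -0.2, 4.1]
grip_width: 13.4
```

```bash
python3 -m inch '[0,0,-0.3,0,0,0,-1, 0,0,-0.6,0,0,0,-1, 0,0,-0.8,0,0,0,-1, 0,0,-1.0,0,0,0,-1, 0,0,-1.0,0,0,0,-1]'; python3 -m inch '[0,0,-0.1,0,0,0,-1, 0,0,-0.2,0,0,0,-1, 0,0,-0.3,0,0,0,-1, 0,0,-0.4,0,0,0,-1, 0,0,-0.4,0,0,0,-1]'
```

```text
time: 4.15
tool_pos: [548.1, 182.2, 135.6]
tcp_rot: [-3.141, -0.001, 1.754]
contact_force: [0.7, -0.3, -0.6]
grip_width: 13.9
time: 4.65
tool_pos: [548.3, 182.2, 135.0]
tcp_rot: [3.14, -0.001, 1.754]
contact_force: [-7.9, -1.3, 23.0]
grip_width: 13.5
```

```bash
python3 -m inch '[0,0,0,0,0,0,0.2, 0,0,0,0,0,0,0.2, 0,0,0,0,0,0,0.2, 0,0,0,0,0,0,0.2, 0,0,0,0,0,0,0.2]'; python3 -m inch '[0,0,4,0,0,0,0.2, 0,0,7,0,0,0,0.2, 1,-4.2,7,0,0,0,0.2, 2,-8.4,7,0,0,0,0.2, 2.4,-12.6,7,0,0,0,0.2]';  python3 -m inch '[0,0,0,0,0,0,0.2, 0,0,0,0,0,0,0.2, 0,0,0,0,0,0,0.2, 0,0,0,0,0,0,0.2, 0,0,0,0,0,0,0.2]'
python3 - <<'E'
from h import *
for n in ("wrist","scene"):
    c=bot.calibration(n);im=bot.capture(n);cv2.imwrite(f"pics/{n}2.png",cv2.cvtColor(im,cv2.COLOR_RGB2BGR))
E
```

```text
time: 5.15
tool_pos: [548.1, 182.2, 134.4]
tcp_rot: [3.141, -0.001, 1.754]
contact_force: [0.2, 0.5, -1.1]
grip_width: 49.3
time: 5.65
tool_pos: [572.7, 55.0, 204.4]
tcp_rot: [3.14, -0.0, 1.755]
contact_force: [0.4, -0.1, -0.4]
grip_width: 54.9
time: 6.15
tool_pos: [572.5, 56.1, 204.4]
tcp_rot: [3.14, -0.001, 1.757]
contact_force: [0.1, 0.2, -0.4]
grip_width: 55.3
```

View pics/wrist2.png

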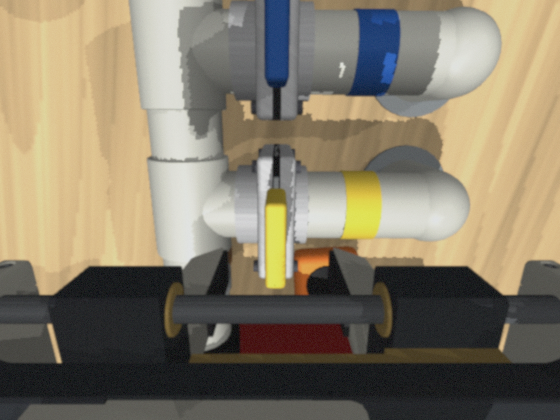

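View pics/scene2.png

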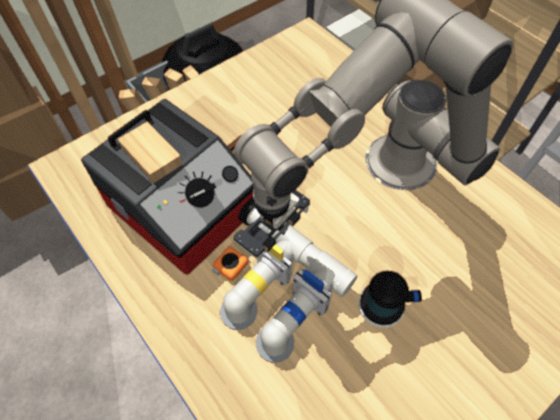

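```bash
python3 -m inch '[0,0,-3.5,0,0,0,0.2, 0,0,-7,0,0,0,0.2, 0,0,-7,0,0,0,-1, 0,0,-7,0,0,0,-1, 0,0,-7,0,0,0,-1]'; python3 -m inch '[0,0,0,0,0,0,-1, 0,0,0,0,0,0,-1, 0,0,0,0,0,0,-1, 0,0,0,0,0,0,-1, 0,0,0,0,0,0,-1]'; python3 -m inch '[0,0,1,0,0,0,-1, 0,0,2,0,0,0,-1, 0,0,3,0,0,0,-1, 0,0,4,0,0,0,-1, 0,0,5,0,0,0,-1]'
```

```text
time: 6.75
tool_pos: [573.8, 55.9, 136.4]
tcp_rot: [3.137, 0.0, 1.757]
contact_force: [-0.1, -0.2, -0.3]
grip_width: 36.1
time: 7.25
tool_pos: [571.1, 55.3, 136.4]
tcp_rot: [-3.14, 0.0, 1.756]
contact_force: [-9.1, -3.1, 3.2]
grip_width: 13.6
time: 7.75
tool_pos: [571.0, 55.2, 187.4]
tcp_rot: [-3.14, 0.0, 1.756]
contact_force: [-0.7, -0.3, -5.5]
grip_width: 13.8
```

```bash
python3 -m inch '[0,0,0.3,0,0,0,-1, 0,0,0.6,0,0,0,-1, 0,0,0.9,0,0,0,-1, 0,0,1.2,0,0,0,-1, 0,0,1.4,0,0,0,-1]'; python3 -m inch '[0,0,0.1,0,0,0,-1, 0,0,0.2,0,0,0,-1, 0,0,0.3,0,0,0,-1, 0,0,0.4,0,0,0,-1, 0,0,0.4,0,0,0,-1]'
```

```text
time: 8.25
tool_pos: [570.7, 55.3, 196.1]
tcp_rot: [-3.136, -0.001, 1.756]
contact_force: [12.0, -0.4, -38.4]
grip_width: 13.4
time: 8.75
tool_pos: [570.7, 55.3, 196.2]
tcp_rot: [-3.133, -0.002, 1.756]
contact_force: [10.3, -0.2, -34.3]
grip_width: 13.7
```

```bash
python3 -m inch '[0,0,-0.4,0,0,0,0, 0,0,-0.4,0,0,0,0.4, 0,0,-0.4,0,0,0,0.4, 0,0,-0.4,0,0,0,0.4, 0,0,-0.4,0,0,0,0.4]'; python3 -m inch '[0,0,4,0,0,0,1, 0,0,8,0,0,0,1, 0,-2,12,0,0,0,1, 0,-5,15,0,0,0,1, 0,-5,15,0,0,0,1]'
cat >> h.py <<'E'
e=np.radians(10.4);Z=R.from_euler('z',e)
N=Z.apply([0,np.sin(np.radians(35)),np.cos(np.radians(35))]);UP=Z.apply([0,-np.cos(np.radians(35)),np.sin(np.radians(35))])
def toolR(ang,flip): # ang deg clockwise from off
    b=R.from_rotvec(N*np.radians(75-ang)).apply(UP)*(1 if flip else -1)
    return R.from_matrix(np.c_[b,np.cross(-N,b),-N])
E
python3 - <<'E'
from h import *
for n in ("top","scene"):
    cv2.imwrite(f"pics/{n}3.png",cv2.cvtColor(bot.capture(n),cv2.COLOR_RGB2BGR))
o=bot.get_obs();print(o['time'],o['tool_pos'],np.degrees(o['tcp_rot']),o['joint_positions'])
R0=R.from_euler('xyz',o['tcp_rot'])
for f in (0,1):
    for a in(0,75): print(f,a,np.degrees((toolR(a,f)*R0.inv()).as_rotvec()).round(1))
G=np.array([632,-178,199])+36*N
for d in (110,0): p=G-18.8*N+d*N;print(d,p,(p-o['tool_pos'])/10)
E
```

```text
time: 9.25
tool_pos: [570.9, 55.4, 193.3]
tcp_rot: [-3.134, -0.002, 1.756]
contact_force: [0.7, -0.3, 0.6]
grip_width: 49.4
time: 9.75
tool_pos: [572.4, 2.5, 348.8]
tcp_rot: [3.14, 0.003, 1.753]
contact_force: [0.0, 0.4, 0.3]
grip_width: 89.1
9.85 [570.95159158   5.0006715  343.91070384] [-1.79672453e+02 -9.50847286e-02  1.00533129e+02] [-1.25361586e-01  3.77529137e-01  1.15374892e+00 -1.58932601e-04
  1.61626526e+00 -3.09210854e-01]
0 0 [-33.3  16.8  72.5]
0 75 [-34.5  -6.7  -0. ]
1 0 [ -18.6  -36.1 -101.4]
1 75 [ -9.3  53.1 171.5]
110 [ 618.82951764 -106.23968509  303.19614003] [  4.78779261 -11.12403566  -4.07145638]
0 [ 630.21908572 -168.29656119  213.08941516] [  5.92674941 -17.32972327 -13.08212887]
```

View pics/scene3.png

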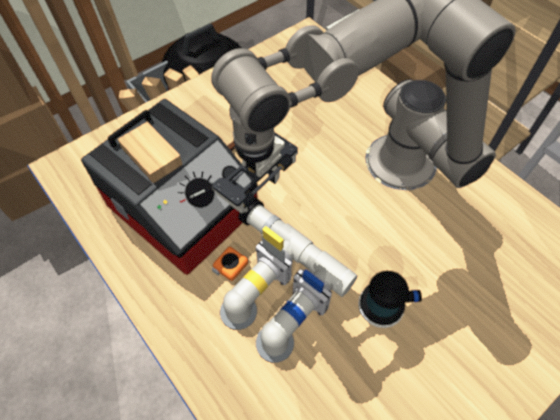

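```bash
python3 - <<'E'
from h import *
ct,cs=bot.calibration("top"),bot.calibration("scene")
ims={n:cv2.cvtColor(cv2.imread(f"pics/{n}3.png"),cv2.COLOR_BGR2RGB) for n in("top","scene")}
for col in("blue","yellow"):
    for n in ims:
        for b in blobs(ims[n],col):print(n,col,b[0],b[1][4])
for z in(169,233):
    for p in((571,55.5,z),(548.2,182,z)):print(z,proj(ct,p),proj(cs,p))
E
for n in top scene; do python3 -c "
import cv2;im=cv2.imread('pics/${n}3.png');im=im[100:230,150:320] if '$n'=='top' else im[200:330,200:350];cv2.imwrite('pics/${n}3z.png',cv2.resize(im,None,fx=4,fy=4,interpolation=2))";done
```

```text
top blue [197.5 148.8] 175
top blue [194. 173.] 89
top blue [142.1 255.8] 43
scene blue [312.7 280.6] 212
scene blue [415.8 295.5] 51
scene blue [294.4 311.4] 229
top yellow [240.8 140.9] 123
top yellow [244.3 156.4] 108
scene yellow [272.8 239.9] 130
scene yellow [248.3 274.1] 32
scene yellow [260.  283.4] 105
169 [247.99716155 160.90598619] [273.31233967 246.71758748]
169 [198.0796217  170.49027973] [313.14651618 277.55279166]
233 [246.0386433  155.20915552] [272.9555774  234.41697249]
233 [193.04398186 165.37477698] [314.69151294 266.24749185]
```

View pics/top3z.png

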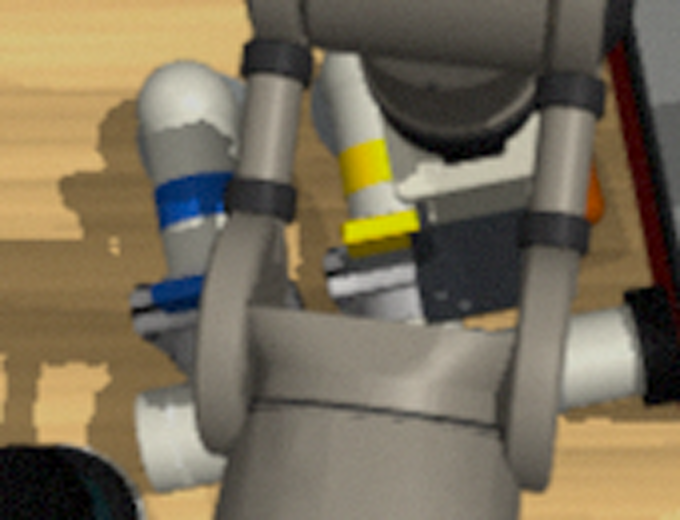

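View pics/scene3z.png

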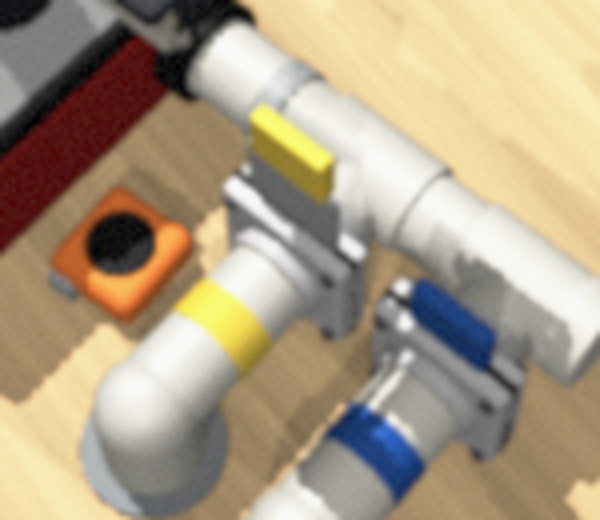

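```bash
python3 -m inch '[0.5,-1.1,0,-3.3,1.7,7.2,1, 1,-2.2,0,-6.6,3.4,14.4,1, 1.4,-3.3,0,-10,5,21.7,1, 2,-4.4,0,-13.3,6.7,29,1, 2.4,-5.5,0,-16.6,8.4,36.2,1]'
python3 - <<'E'
from h import *
o=bot.get_obs();print(o['time'],o['tool_pos'],o['joint_positions'])
R0=R.from_euler('xyz',o['tcp_rot']);print(np.degrees((toolR(0,0)*R0.inv()).as_rotvec()).round(1))
print((np.array([618.8,-106.2,303])-o['tool_pos'])/10)
E
```

```text
time: 10.35
tool_pos: [595.0, -49.3, 341.9]
tcp_rot: [-2.865, 0.174, 2.423]
contact_force: [-0.1, -0.7, -0.5]
grip_width: 91.5
10.35 [595.0175627  -49.28964879 341.94078418] [-0.0415899   0.46833422  1.06247091 -0.32386578  1.64991669 -0.88879601]
[-16.5   8.1  35.9]
[ 2.37824373 -5.69103512 -3.89407842]
```

```bash
python3 -m inch '[0.5,-1.1,-0.8,-3.3,1.6,7.2,1, 1,-2.3,-1.6,-6.6,3.2,14.4,1, 1.4,-3.4,-2.3,-9.9,4.9,21.5,1, 1.9,-4.6,-3.1,-13.2,6.5,28.7,1, 2.4,-5.7,-3.9,-16.5,8.1,35.9,1]'
python3 - <<'E'
from h import *
o=bot.get_obs();print(o['time'],o['tool_pos'],o['joint_positions'])
R0=R.from_euler('xyz',o['tcp_rot']);print(np.degrees((toolR(0,0)*R0.inv()).as_rotvec()).round(1))
c=bot.calibration("wrist");im=bot.capture("wrist");np.save("c4.npy",c,allow_pickle=True);cv2.imwrite("pics/w4.png",cv2.cvtColor(im,cv2.COLOR_RGB2BGR))
G=np.array([632,-178,199])+36*N
for q in (G,G+12*N,G-36*N,G-28*N):print(proj(c,q))
E
```

```text
time: 10.85
tool_pos: [618.9, -105.3, 300.6]
tcp_rot: [-2.545, 0.144, 3.114]
contact_force: [-0.4, -0.8, 0.3]
grip_width: 91.7
10.85 [ 618.85251799 -105.25649251  300.59877867] [-0.00316651  0.45323362  1.30679603 -0.62440302  1.31062893 -1.35807768]
[ 0.1 -0.3 -0.4]
[274.82931985 215.59690719]
[274.65947618 220.33586999]
[275.25974183 203.58731186]
[275.17298534 206.00798381]
```

View pics/w4.png

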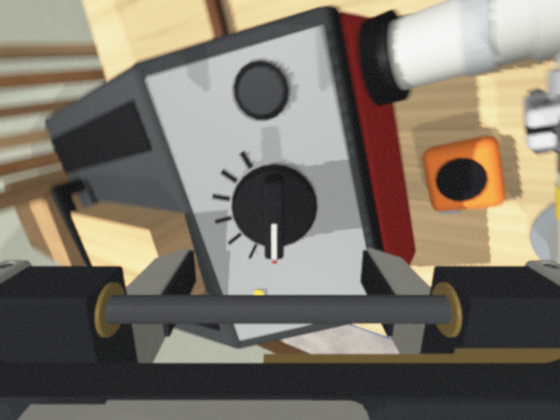

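```bash
python3 -m inch '[0.3,-1.8,-2.5,0,0,-0.4,1, 0.6,-3.6,-5,0,0,-0.4,1, 0.9,-5,-7,0,0,-0.4,1, 0.9,-5,-7,0,0,-0.4,0.2, 0.9,-5,-7,0,0,-0.4,0]'
python3 - <<'E'
from h import *
o=bot.get_obs();print(o['time'],o['tool_pos'],o['joint_positions'])
R0=R.from_euler('xyz',o['tcp_rot']);print(np.degrees((toolR(0,0)*R0.inv()).as_rotvec()).round(1))
print((np.array([630.1,-167.2,214.7])-o['tool_pos'])/10)
c=bot.calibration("wrist");im=bot.capture("wrist");cv2.imwrite("pics/w5.png",cv2.cvtColor(im,cv2.COLOR_RGB2BGR))
G=np.array([632,-178,199])+36*N
for q in (G,G+12*N,G-36*N,G-28*N):print(proj(c,q))
E
```

```text
time: 11.4
tool_pos: [626.6, -155.1, 227.9]
tcp_rot: [-2.543, 0.138, 3.112]
contact_force: [0.9, 0.1, 0.8]
grip_width: 80.3
11.4 [ 626.58569383 -155.09217927  227.93976143] [-0.08618577  0.51905243  1.40289185 -0.65896136  1.14018908 -1.32523559]
[ 0.2 -0.7 -0.2]
[ 0.35143062 -1.21078207 -1.32397614]
[273.05183952 267.36630262]
[272.62355931 277.96073554]
[274.05728782 242.49437428]
[273.86326258 247.29400629]
```

View pics/w5.png

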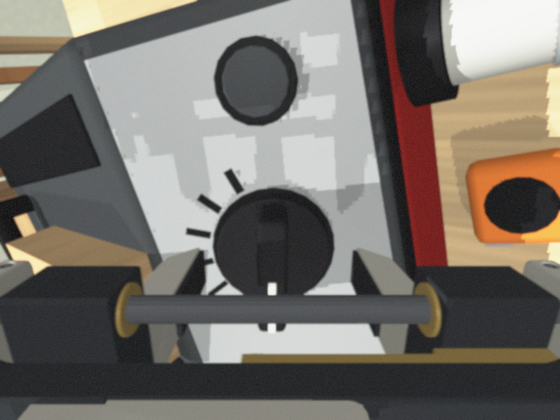

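```bash
python3 -m inch '[0.15,-0.6,-0.6,0,-0.5,0,0, 0.25,-1.2,-1.2,0,-0.7,0,0, 0.25,-1.2,-1.2,0,-0.7,0,-1, 0.25,-1.2,-1.2,0,-0.7,0,-1, 0.25,-1.2,-1.2,0,-0.7,0,-1]'; python3 -m inch '[0,0,0,0,0,0,-1, 0,0,0,0,0,0,-1, 0,0,0,0,0,0,-1, 0,0,0,0,0,0,-1, 0,0,0,0,0,0,-1]'
python3 - <<'E'
from h import *
o=bot.get_obs();print(o)
R0=R.from_euler('xyz',o['tcp_rot']);print(np.degrees((toolR(0,0)*R0.inv()).as_rotvec()).round(1))
for a in (78,75):print(a,np.degrees((toolR(a,0)*R0.inv()).as_rotvec()).round(1))
print((np.array([629.2,-167.4,214.7])-o['tool_pos'])/10)
print(N*75,N)
E
```

```text
time: 11.95
tool_pos: [629.6, -166.8, 217.2]
tcp_rot: [-2.543, 0.152, 3.112]
contact_force: [0.1, 1.0, -0.4]
grip_width: 36.5
time: 12.45
tool_pos: [629.8, -166.5, 217.3]
tcp_rot: [-2.543, 0.153, 3.112]
contact_force: [0.8, 2.5, 0.3]
grip_width: 15.5
{'time': 12.45, 'joint_positions': array([-0.10564189,  0.52716985,  1.42162607, -0.66986935,  1.09530432,
       -1.31368543]), 'dq': array([ 1.04569160e-04, -1.12539371e-03,  1.20861163e-03, -1.59084650e-03,
       -1.40583198e-03, -5.90872723e-05]), 'tau': array([ -1.37806501, -51.86561465, -24.08479571,  -2.964058  ,
         0.19203268,  -0.17286541]), 'tool_pos': array([ 629.77214157, -166.5180544 ,  217.28876039]), 'tcp_rot': array([-2.54327621,  0.1525482 ,  3.11245902]), 'contact_force': array([0.81966298, 2.47329758, 0.34137807]), 'moment': array([ 0.65081269, -0.02082727, -0.02827491]), 'grip_width': 15.455133583101768}
[ 0.2  0.2 -0.3]
78 [  8.5 -44.  -64.1]
75 [  8.2 -42.3 -61.6]
[-0.05721416 -0.08819456 -0.25887604]
[-7.7656146  42.31150643 61.43640332] [-0.10354153  0.56415342  0.81915204]
```

```bash
python3 -m inch '[0,0,0,0.8,-4.5,-6.6,-1, 0,0,0,1.6,-9,-13.1,-1, 0,0,0,2.5,-13.5,-19.7,-1, 0,0,0,3.3,-18,-26.2,-1, 0,0,0,4.1,-22.6,-32.8,-1]'
python3 - <<'E'
from h import *
o=bot.get_obs();print(o['moment'],o['joint_positions'])
R0=R.from_euler('xyz',o['tcp_rot']);print(np.degrees((toolR(0,0)*R0.inv()).as_rotvec())@N)
for a in (75,):print(a,np.degrees((toolR(a,0)*R0.inv()).as_rotvec()).round(1))
E
```

```text
time: 12.95
tool_pos: [630.2, -165.8, 216.8]
tcp_rot: [-2.758, 0.496, 2.459]
contact_force: [1.5, 3.2, -1.5]
grip_width: 16.0
[ 0.92317593 -0.21639987  0.20493963] [-0.10305294  0.53020713  1.41872477 -0.67225988  1.09976983 -0.60650951]
40.191159142561915
75 [  4.  -19.6 -28.5]
```

```bash
python3 -m inch '[0,0,0,0.8,-4.5,-6.6,-1, 0,0,0,1.6,-9,-13.1,-1, 0,0,0,2.5,-13.5,-19.7,-1, 0,0,0,3.4,-17.5,-25.6,-1, 0,0,0,4,-19.6,-28.5,-1]';  python3 -m inch '[0,0,0,0,0,0,-1, 0,0,0,0,0,0,-1, 0,0,0,0,0,0,-1, 0,0,0,0,0,0,-1, 0,0,0,0,0,0,-1]';python3 - <<'E'
from h import *
o=bot.get_obs();print(o['moment'],o['contact_force'],o['joint_positions'])
R0=R.from_euler('xyz',o['tcp_rot']);print(np.degrees((toolR(75,0)*R0.inv()).as_rotvec()))
E
```

```text
time: 13.45
tool_pos: [630.8, -165.5, 216.7]
tcp_rot: [3.137, 0.611, 1.747]
contact_force: [3.5, 2.7, -1.3]
grip_width: 15.6
time: 13.95
tool_pos: [630.9, -165.5, 216.7]
tcp_rot: [3.137, 0.611, 1.748]
contact_force: [1.1, 0.9, -1.1]
grip_width: 15.7
[ 0.19683047  0.07118291 -0.02139729] [ 1.06231382  0.88218248 -1.09294529] [-0.10512909  0.53085094  1.41453176 -0.66383204  1.10117554 -0.00286695]
[-0.04903706  0.21277298  0.09805282]
```

Now release gently, retract along the panel normal, and inspect.

```bash
python3 -m inch '[0,0,0,0,0,0,0.2, 0,0,0,0,0,0,0.2, 0,0,0,0,0,0,0.2, 0,0,0,0,0,0,0.2, 0,0,0,0,0,0,0.2]';  python3 -m inch '[-0.2,1.1,1.6,0,0,0,0.2, -0.5,2.8,4.1,0,0,0,0.2, -0.9,5,7.2,0,0,0,0.2, -1.2,6.8,9.8,0,0,0,0.2, -1.2,6.8,9.8,0,0,0,0.2]';python3 - <<'E'
from h import *
print(bot.get_obs()['tool_pos'])
c=bot.calibration("wrist");im=bot.capture("wrist");cv2.imwrite("pics/w6.png",cv2.cvtColor(im,cv2.COLOR_RGB2BGR))
P=np.array([631.5,-178,199])
for a in(65,75,85):
    d=R.from_rotvec(N*np.radians(75-a)).apply(UP);print(a,[proj(c,P+48*N+s*d).round(1) for s in(0,30)])
E
```

```text
time: 14.45
tool_pos: [630.8, -165.6, 216.7]
tcp_rot: [3.137, 0.611, 1.748]
contact_force: [0.5, -0.7, -0.1]
grip_width: 51.4
time: 14.95
tool_pos: [620.2, -95.6, 319.4]
tcp_rot: [3.127, 0.612, 1.745]
contact_force: [-0.1, -0.3, -0.1]
grip_width: 55.0
[620.15324706 -95.61039918 319.43063246]
65 [array([272.1, 211.1]), array([278.4, 243.2])]
75 [array([272.1, 211.1]), array([272.5, 243.8])]
85 [array([272.1, 211.1]), array([266.5, 243.3])]
```

View pics/w6.png

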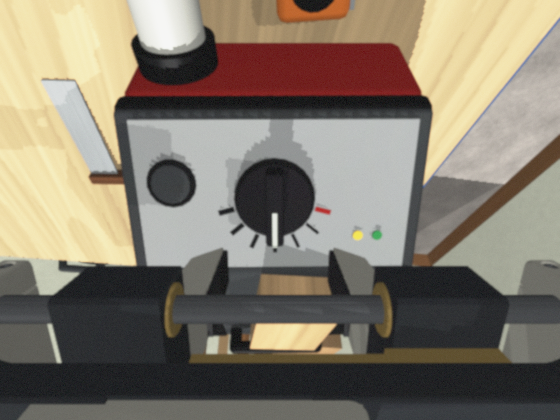

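```bash
python3 -m inch '[0,0,4,0,0,0,0.2, -3,0,6,0,0,0,0.2, -7,0,6,0,0,0,0.2, -11,0,6,0,0,0,0.2, -15,0,6,0,0,0,0.2]';python3 -m inch '[-5,0,0,0,0,0,0.2, -10,0,0,0,0,0,0.2, -10,0,0,0,0,0,0.2, -10,0,0,0,0,0,0.2, -10,0,0,0,0,0,0.2]';python3 - <<'E'
from h import *
for n in("top","scene"):
    im=bot.capture(n);c=bot.calibration(n);cv2.imwrite(f"pics/{n}7.png",cv2.cvtColor(im,cv2.COLOR_RGB2BGR))
    for col in("blue","yellow"):
        for b in blobs(im,col):print(n,col,b[0],b[1][4])
a,b=[cv2.imread(f"pics/{n}7.png") for n in("top","scene")]
cv2.imwrite("pics/top7z.png",cv2.resize(a[40:260,120:420],None,fx=2.6,fy=2.6,interpolation=2))
cv2.imwrite("pics/scene7z.png",cv2.resize(b[130:330,150:400],None,fx=3,fy=3,interpolation=2))
E
```

```text
time: 15.5
tool_pos: [467.6, -97.2, 375.2]
tcp_rot: [3.135, 0.611, 1.748]
contact_force: [-0.5, 0.5, -0.0]
grip_width: 55.2
time: 16.0
tool_pos: [368.3, -97.5, 374.9]
tcp_rot: [3.135, 0.611, 1.747]
contact_force: [-0.1, 0.2, -0.8]
grip_width: 54.8
top blue [199.8 148.7] 223
top blue [199.7 172.1] 174
top blue [142.3 255.9] 43
top yellow [246.4 139.8] 230
top yellow [246.9 155.9] 140
scene blue [312.5 280.5] 211
scene blue [415.7 295.6] 50
scene blue [294.3 311.3] 233
scene yellow [272.9 239.6] 131
scene yellow [249.1 274.2] 37
scene yellow [259.5 283.2] 116
```

View pics/top7z.png

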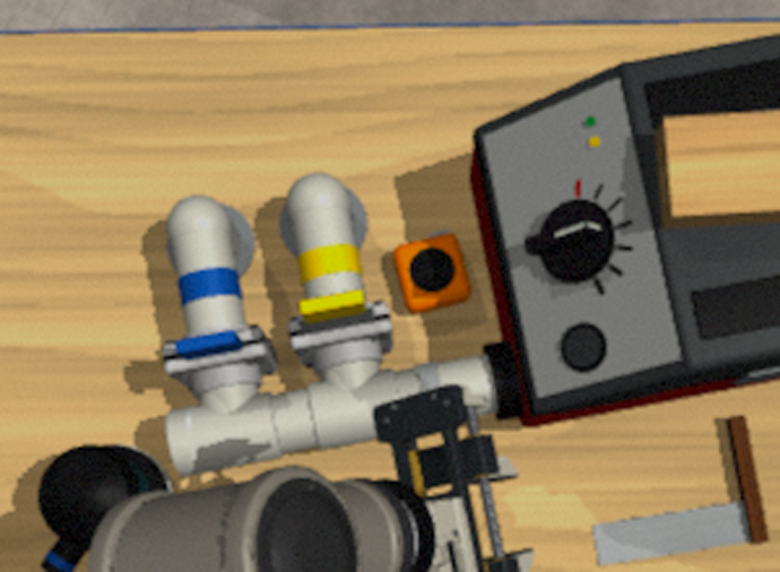

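View pics/scene7z.png

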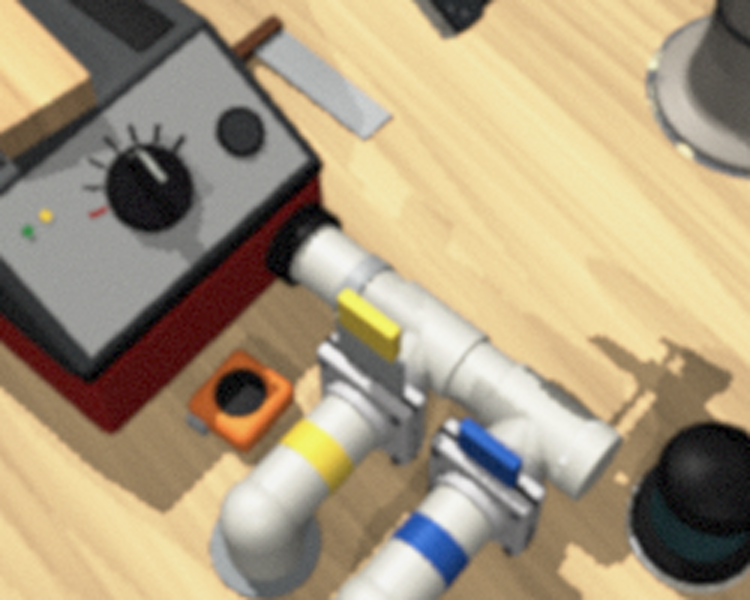

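Run:
```python
from h import *
ct,cs=bot.calibration("top"),bot.calibration("scene")
print("yel",tri([ray(ct,246.9,155.9),ray(cs,272.9,239.6)]));print("blue",tri([ray(ct,199.7,172.1),ray(cs,312.5,280.5)]))
```

```text
yel (array([573.51259659,  55.99535712, 210.85992565]), [np.float64(1.2326393710236199), np.float64(1.232639371023586)])
blue (array([547.91886089, 181.29019663, 149.53362169]), [np.float64(0.2504380748983702), np.float64(0.2504380748983733)])
```

```bash
python3 -c "
from plant import bot
print(bot.close_job())"
```

```text
the job is handed in; nothing more can be done
None
```

The changeover is done and the job is handed in, at about 16 s of robot time. The hand-in reports no verdict. In order:

- **Blue gate (sander):** pushed down about 62 mm until it stopped hard at 23 N, against roughly 4 N of sliding friction. The last pictures put the middle of its tab at z ≈ 150 mm; fully shut should read 146 mm. That is about 3 mm high, which I put down to measuring bias because of the stop force.
- **Yellow gate (mitre saw):** pulled up about 60 mm until it stopped hard at about 38 N. The middle of its tab is at z ≈ 211 mm, and fully open should read 210 mm. The pictures alone show 56 mm of travel against the 60 mm the arm moved, within the accuracy of that method.
- **Selector:** turned 75° clockwise only after both gates were set, then released. The wrist picture shows the pointer on the third mark, straight up the slope.

In the last pictures the tape measure, try square and offcut look to be where they were. The sander's blue detail, its marker in the pictures, is within a pixel of its first position. The arm is clear of everything.

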